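Load the sled of an end-boring jig under its hold-down spring

ROBOT

A 6-joint arm with a two-finger parallel gripper is mounted at the origin on the work surface. World frame = base frame: x ahead of the robot, y to its left, z up, the work surface at z = 0. Lengths are in m, angles in degrees, forces in N, time in s.
With the tool pointing down it reaches from about 0.325 to 0.85 m from the base axis. Payload 15.5 kg.
Tool frame: the origin (TCP) lies at the very end of the fingers, on their centre line; the grasp point (between the pads) lies arm.grip_depth behind it (arm.grip_depth is the distance from the TCP to the grasp point, in m); z points along the fingers, y is the direction in which the jaws open and shut (so a half turn about z gives the same grasp; the last joint's range is limited). The gripper opens to 91 mm and grips with 3 to 60 N. Pads are 32 mm wide; open, the fingers measure 118 mm over their backs; the gripper's body (76 mm by 178 mm) begins 60 mm behind the grasp point.
Start: joints at [-5.472, 28.281, 77.091, -0, 74.628, -5.472], TCP at [0.625, 0, 0.214] pointing down, gripper open.
Joint ranges: [-166.48, 166.48], [-47.26, 123.95], [12.59, 153.08], [-70.14, 250.14], [6.76, 159.57], [-176.63, 176.63]. Speed limits (degrees/s): [108.29, 108.29, 147.25, 172.46, 172.46, 172.46].

INTERFACE

Orientations are given as a 3x3 rotation matrix whose columns are the frame's x, y, z axes.
In Python, from rig import arm gives the robot as it stands. Calls block until the motion is done:
- arm.move_to(position, orientation): joint-space move of the TCP to a pose.
- arm.move_l(position, orientation=None, feed=0.15): straight line of the TCP; orientation=None keeps the orientation; feed is the mean speed in m/s.
- arm.move_joints(angles): joint-space move.
- arm.grip(opening): finger opening in m; the grip force is fixed at half the most; returns when the fingers have stopped.
- arm.sleep(seconds).
- arm.solve_ik(position, orientation): joint angles nearest the present ones, or None.
- arm.snapshot(name): name is "scene" or "side" or "wrist"; returns the picture (420x560x3 uint8, red, green, blue); there is no depth.
- arm.get_calibration(name): a dict with "intrinsics" (3x3 intrinsics, pixels), "k1" (the pictures are not rectified: a ray, as slopes to the right and down, at radius r is drawn at 1 + k1 r^2 times it, then the intrinsics apply), "cam_to_world" (4x4, takes a point from camera to world coordinates). Camera axes: x right, y down, z forward; pixel columns grow to the right and rows downward; lengths in m; the calibration is good to about 2 mm. A picture is of the moment at which its call begins: read the wrist's pose just before it. get_calibration takes no time and is no camera call; for the wrist camera it gives the pose at the moment of the call.
A pose or a line that the arm cannot do raises arm.Unreachable and nothing moves.
- arm.sign_off(): hands the job in, once; it reports no verdict.
Readings, each from a call of its own:
- arm.current_t(): time.
- arm.current_joint_positions(): joint angles.
- arm.current_dq(): joint speeds.
- arm.current_tau(): joint torques, N m.
- arm.current_ee_pos(): TCP position.
- arm.current_tool_rot(): TCP orientation.
- arm.current_force(): force on the tool from outside, world axes, zero at the start.
- arm.current_torque(): the same for the moment, N m.
- arm.current_width(): finger opening in m.
Only numpy, scipy, OpenCV 4.12 (cv2) and the standard library are available. Lean on these libraries where they do the work, as an engineer would, in place of code of your own. Each camera call takes 0.05 s, during which the arm holds its last target.

TASK

Load the wooden sled into the boring jig: with closed fingertips press down hard on the ledge behind its cleat so that the sprung infeed plate sinks, and keep pressing while you slide it under the steel bar and the leaf spring until its front end is fully home against the stop. Then let go and move clear, so the infeed plate has popped up again behind the sled. Do not grip or lift the sled, and leave the glue bottle, the screw jar and the offcut where they are.

Things in the scene. Friction and masses are not known exactly. Their poses are not given: they have to be found in the camera images.
- jig: Fixed plywood boring jig, 455 long (x) x 117 wide (y). Origin on the bench, on the centre line, under the bar's entry face; x = feed direction, from the open infeed end (x -275) to the stop (x +160), z up. Channel 73 wide between wooden fences, tops 38 above the bench. Fixed channel floor 22 above the bench from x -70 on; from x -275 to -72 the floor is the sprung plate (joint infeed).
- bar (a point): Middle of the lower edge of the entry face of the steel bar that crosses the channel, jig x 0 to 20; underside 44, top 62 above the bench; posts just outside the fences, 117 over all. With the plate up the sled's top (50) is 6 too high and runs against the bar; with the plate fully down it is at 40 and passes. The leaf spring hangs behind the bar.
- sled: Loose plain wooden sled in the channel, on the sprung plate: board 220 long (x) x 70 wide x 18 thick, about 0.25 kg, square ends. Origin at the centre of its underside, x along the feed. A steel cleat 12 long, 60 wide, 14 high stands across its top, from x -74 to -62; fingertips can press on the free ledge behind it (x -110 to -74) and push forward on its rear face.
- sled_ledge (a point): Centre of the flat 36 long ledge behind the cleat, on the sled's top face: sled x -92, 18 above its underside. The cleat's rear face is 18 ahead of it. With the sled home this point is at jig x -42.
- sled_front (a point): Middle of the lower edge of the sled's front end: sled x +110. At the start 20 to 40 before the bar. Home when it meets stop_face.
- stop_face (a point): Middle of the lower edge of the stop's face, at jig x +160, on the channel floor 22 above the bench; fixed to the jig. The stop is a dark wood block 20 long whose top is 50 above the bench.
- infeed (a joint): How far (m) the sprung infeed plate is pressed down: 0 up (its top 32 above the bench), 0.010 fully down, level with the fixed floor. It does not tilt. A spring holds it up; sinking it fully under the sled takes about 11 N. It pops up by itself once the sled's rear end has passed jig x -72 (at -60 when home), and blocks the way back.
- leaf (a joint): Angle (rad) by which the steel leaf spring is lifted: 0 at rest. Leaf 43 long, 40 wide, hinged at jig x +22, 50 above the bench, sloping down along the feed to a rounded tip at x +62 whose underside is 33 above the bench. The sled lifts it by about 0.17 as it passes below; it then presses on the sled with about 7 N.
- glue: Bystander: upright white plastic glue bottle, 48 diameter, 110 high, origin at the centre of its underside.
- screw_jar: Bystander: amber screw jar with steel lid, 64 diameter, 70 high, origin at the centre of its underside.
- offcut: Bystander: wooden offcut 100 x 45 x 28 high lying on the bench, origin at the centre of its underside.
Not all that is in view belongs to the job. Of the things shaped like the sled, the wooden one is meant.

How it is judged (in metres and radians):
On the way, in this order (a step that is already met when the one before it is completed fails the run):
1. the fingers press the sled, and the infeed plate below it, down while its front end is under the bar (x of sled_front in the frame of jig between 0.008 and 0.06 m and contact force between the fingers and sled above 5 N and value of joint infeed above 0.006 m), for 0.1 s.
2. the sled's front end has passed the leaf spring's tip (x of sled_front in the frame of jig above 0.066 m), for 0.1 s.
At the end, for the whole second after the job is handed in: The sled lies flat on the channel floor (within 2.5 mm in height and 0.04 rad) with its front end within 4 mm of the stop, under the leaf spring; the infeed plate is up again (pressed less than 2 mm); everything is at rest and the robot clear (x of sled_front in the frame of jig above 0.156 m and z of sled in the frame of jig between 0.0195 and 0.0245 m and angle between sled's own z axis and vertical below 0.04 rad and value of joint infeed below 0.002 m and value of joint leaf above 0.1 rad and linear speed of sled below 0.01 m/s); the robot touches nothing.
It fails at once if the sled is lifted out of the channel or tipped (z of sled in the frame of jig above 0.042 m or angle between sled's own z axis and vertical above 0.2 rad).
It fails at once if the glue bottle, screw jar or offcut is disturbed (distance of any of glue, screw_jar, offcut from where it was at the start of the episode above 0.02 m or angle between any of glue, screw_jar's own z axis and vertical above 0.3 rad).
It also fails if it takes over 51 s, if anything falls off the work surface, if the arm or the gripper's body presses on something with over 40 N, if the wrist force passes 120 N, or if a joint passes its speed limit or range.

## Working session

There is one attempt and no reset: what is moved stays moved. The work goes in short steps, each a Python script; the robot and the scene stay as the last script left them, time stands still between calls to the robot, and variables do not carry over. Pictures are saved under pics/ and viewed, and the job is handed in when it is done.

```bash
ls; mkdir -p pics; python3 - <<'E'
from rig import arm
import cv2
for n in ["scene","side","wrist"]:
    c=arm.get_calibration(n); im=arm.snapshot(n); cv2.imwrite(f"pics/{n}0.png",im[:,:,::-1])
    print(n,c)
print(arm.current_t(),arm.grip_depth,arm.current_tool_rot())
E
```

```text
pics
scene {'intrinsics': array([[485.63460809,   0.        , 273.39170506],
       [  0.        , 485.63460809, 210.38847858],
       [  0.        ,   0.        ,   1.        ]]), 'k1': -0.05490937368120541, 'cam_to_world': array([[ 3.74986351e-01,  7.83342833e-01, -4.95741104e-01,
         1.05635890e+00],
       [ 9.27030087e-01, -3.16475988e-01,  2.01142153e-01,
        -2.00936878e-01],
       [ 6.73108448e-04, -5.34992481e-01, -8.44856551e-01,
         9.95168785e-01],
       [ 0.00000000e+00,  0.00000000e+00,  0.00000000e+00,
         1.00000000e+00]])}
side {'intrinsics': array([[469.44331427,   0.        , 277.57864755],
       [  0.        , 469.44331427, 206.16995321],
       [  0.        ,   0.        ,   1.        ]]), 'k1': -0.08982042066833792, 'cam_to_world': array([[-0.99960427,  0.00416101,  0.02782082,  0.48558847],
       [-0.02121106,  0.53812308, -0.84259934,  0.91463418],
       [-0.01847709, -0.842856  , -0.53782186,  0.64700406],
       [ 0.        ,  0.        ,  0.        ,  1.        ]])}
wrist {'intrinsics': array([[325.06278797,   0.        , 284.26746257],
       [  0.        , 325.06278797, 205.71350799],
       [  0.        ,   0.        ,   1.        ]]), 'k1': 0.01988838380351045, 'cam_to_world': array([[ 9.99998556e-01,  1.60191249e-03, -5.68196582e-04,
         6.24233139e-01],
       [ 1.37176732e-03, -9.58020574e-01, -2.86696177e-01,
         8.20507845e-02],
       [-1.00360620e-03,  2.86694984e-01, -9.58021388e-01,
         3.84676376e-01],
       [ 0.00000000e+00,  0.00000000e+00,  0.00000000e+00,
         1.00000000e+00]])}
0.15 0.0188 [[-3.03329122e-05  9.99999526e-01 -9.73643976e-04]
 [ 9.99999994e-01  3.04388887e-05  1.08830573e-04]
 [ 1.08860158e-04 -9.73640669e-04 -9.99999520e-01]]
```

View pics/scene0.png

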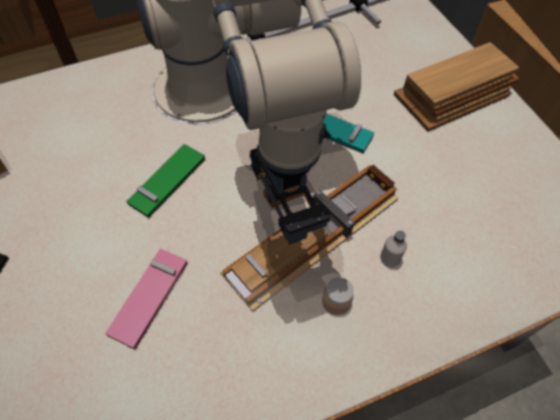

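View pics/side0.png

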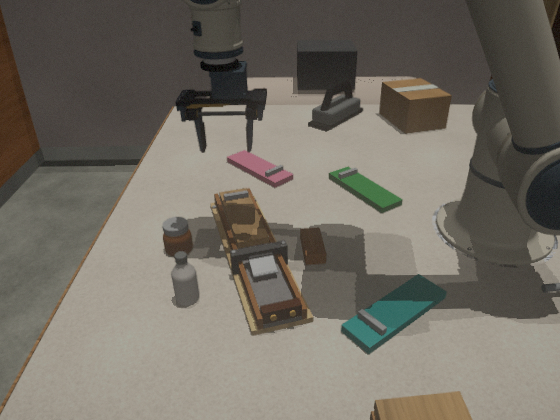

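View pics/wrist0.png

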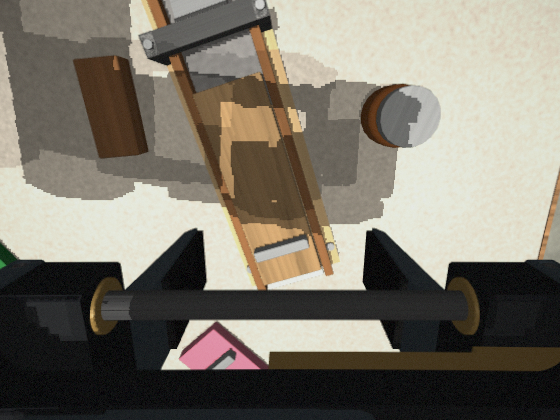

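The sled candidates are the wooden one in the jig channel (scene ~(262,262), side ~(245,215)), green (scene 167,180), pink (148,297) and teal (347,131). Only the first is bare wood and sits in the channel. I'll confirm that in enlarged crops.

```bash
python3 - <<'E'
import cv2
a=cv2.imread("pics/side0.png"); cv2.imwrite("pics/side0c.png",cv2.resize(a[180:335,190:330],None,fx=3.8,fy=3.8,interpolation=cv2.INTER_CUBIC))
a=cv2.imread("pics/wrist0.png"); cv2.imwrite("pics/wrist0c.png",cv2.resize(a[0:295,70:350],None,fx=2,fy=2,interpolation=cv2.INTER_CUBIC))
E
```

```text
(no output)
```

View pics/side0c.png

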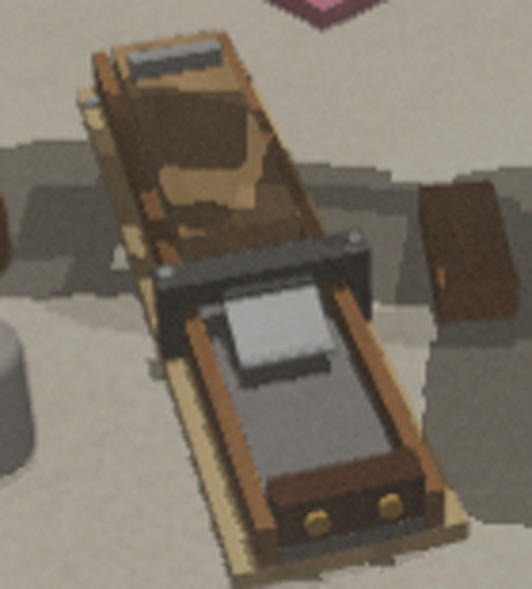

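View pics/wrist0c.png

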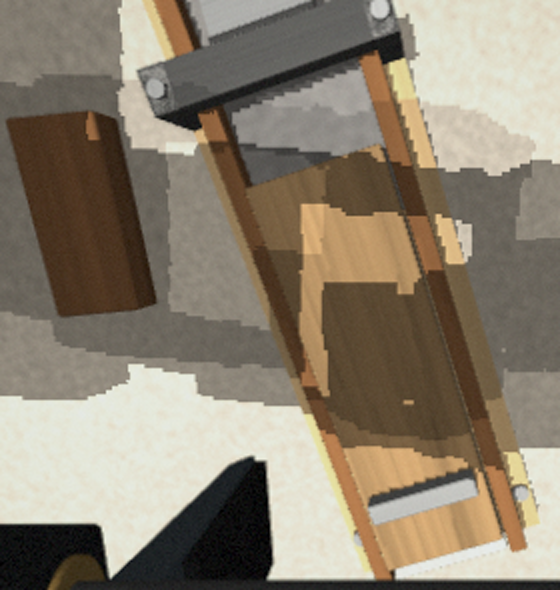

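The wooden sled in the channel is confirmed: its cleat is at the rear end and the free ledge is at about wrist crop (430,530). Next I'll locate the jig.

```bash
cat > h.py <<'E'
import numpy as np, cv2
from rig import arm
def ray(c,uv):
    K=c["intrinsics"]; d=np.array([(uv[0]-K[0,2])/K[0,0],(uv[1]-K[1,2])/K[1,1]])
    x=d.copy()
    for _ in range(20): x=d/(1+c["k1"]*(x@x))
    T=c["cam_to_world"]; return T[:3,3],T[:3,:3]@np.array([x[0],x[1],1.])
def onz(c,uv,z):
    o,d=ray(c,uv); return o+d*(z-o[2])/d[2]
def proj(c,p):
    T=c["cam_to_world"]; q=T[:3,:3].T@(np.asarray(p)-T[:3,3]); x=q[:2]/q[2]; x=x*(1+c["k1"]*(x@x))
    return x*c["intrinsics"][0,0]+c["intrinsics"][:2,2]
E
python3 - <<'E'
from h import *
c=arm.get_calibration("wrist")
f=lambda u,v,z:onz(c,(u/2+70,v/2),z)
P={}
for n,u,v,z in [("barL",163,119,.062),("barR",402,38,.062),("cleatrearL",375,523,.064),("cleatrearR",478,494,.064),("sledrearL",393,570,.05),("sledrearR",506,540,.05),
 ("fenceRin_a",386,150,.038),("fenceRin_b",512,551,.038),("fenceLin_a",220,113,.038),("fenceLin_b",391,573,.038),("sledfrontL",245,187,.05),("sledfrontR",381,146,.05)]:
    P[n]=f(u,v,z); print(n,P[n].round(4))
s=arm.get_calibration("side"); g=lambda u,v,z:onz(s,(u/3.8+190,v/3.8+180),z)
for n,u,v,z in [("bar exit L",160,285,.062),("bar exit R",370,250,.062),("barentryL",160,268,.062),("barentryR",365,232,.062),("stop far l",270,482,.05),("stop far r",415,450,.05),("cleatrear near y",130,56,.064),("cleat",217,40,.064)]: print(n,g(u,v,z).round(4))
E
```

```text
barL [0.5034 0.1238 0.062 ]
barR [0.6122 0.1569 0.062 ]
cleatrearL [ 0.5952 -0.0772  0.064 ]
cleatrearR [ 0.6507 -0.06    0.064 ]
sledrearL [ 0.6037 -0.114   0.05  ]
sledrearR [ 0.6684 -0.0946  0.05  ]
fenceRin_a [0.6029 0.1135 0.038 ]
fenceRin_b [ 0.6738 -0.1082  0.038 ]
fenceLin_a [0.5224 0.1298 0.038 ]
fenceLin_b [ 0.6017 -0.1231  0.038 ]
sledfrontL [0.5349 0.0955 0.05  ]
sledfrontR [0.6012 0.1141 0.05  ]
bar exit L [0.603 0.179 0.062]
bar exit R [0.4926 0.149  0.062 ]
barentryL [0.6045 0.1645 0.062 ]
barentryR [0.4954 0.1328 0.062 ]
stop far l [0.5388 0.3116 0.05  ]
stop far r [0.4707 0.2901 0.05  ]
cleatrear near y [ 0.6457 -0.051   0.064 ]
cleat [ 0.5918 -0.0704  0.064 ]
```

```bash
cat >> h.py <<'E'
th=np.deg2rad(17.5)
D=np.array([-np.sin(th),np.cos(th),0]); N=np.array([np.cos(th),np.sin(th),0]); R=np.column_stack([D,N,[0,0,-1.]])
def at(d,n,z): return D*d+N*n+np.array([0,0,z])
def dn(p): return (round(float(p@D),4),round(float(p@N),4))
E
python3 - <<'E'
from h import *
arm.grip(0)
arm.move_to(at(-.33,.573,.20),R)
print(arm.current_t(),arm.current_ee_pos(),arm.current_width(),arm.current_force())
c=arm.get_calibration("wrist"); np.save("c1.npy",c,allow_pickle=True)
im=arm.snapshot("wrist"); cv2.imwrite("pics/wrist1.png",im[:,:,::-1])
cv2.imwrite("pics/side1.png",arm.snapshot("side")[:,:,::-1])
cv2.imwrite("pics/wrist1c.png",cv2.resize(im[:,150:430,::-1],None,fx=1.42*1,fy=1.42,interpolation=cv2.INTER_CUBIC))
E
```

```text
2.15 [ 0.64557719 -0.14279823  0.19979757] 0.0007079936399396979 [ 0.57410259 -0.53657565 -0.33377163]
```

View pics/wrist1.png

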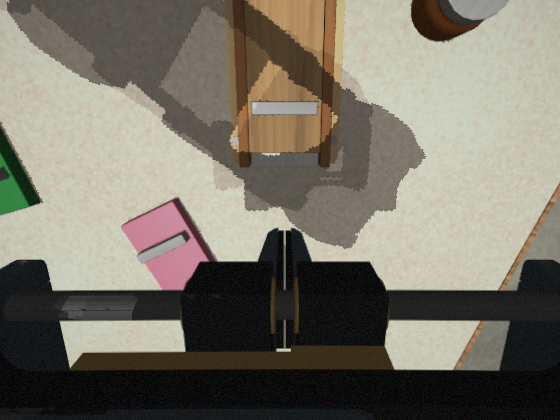

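View pics/side1.png

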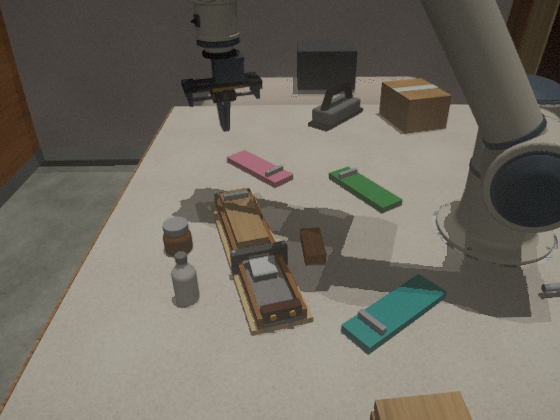

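The wrist view is aligned with the jig. The cleat is at (252–317, 101–115), the sled's rear edge at row ~153, and the fence ends at row ~166.

```bash
python3 - <<'E'
from h import *
c=np.load("c1.npy",allow_pickle=True).item()
im=cv2.imread("pics/wrist1.png"); cv2.imwrite("pics/w1c.png",cv2.resize(im[0:175,210:360],None,fx=3.4,fy=3.4,interpolation=cv2.INTER_CUBIC))
for n,u,v,z in [("cleatL",252.5,115,.064),("cleatR",317,115,.064),("rearL",248,153,.05),("rearR",320,153,.05)]:
    p=onz(c,(u,v),z); print(n,p.round(4),dn(p))
E
```

```text
cleatL [ 0.5948 -0.0788  0.064 ] (-0.254, 0.5436)
cleatR [ 0.6507 -0.0612  0.064 ] (-0.254, 0.6022)
rearL [ 0.5992 -0.1153  0.05  ] (-0.2901, 0.5368)
rearR [ 0.6667 -0.094   0.05  ] (-0.2902, 0.6076)
```

View pics/w1c.png

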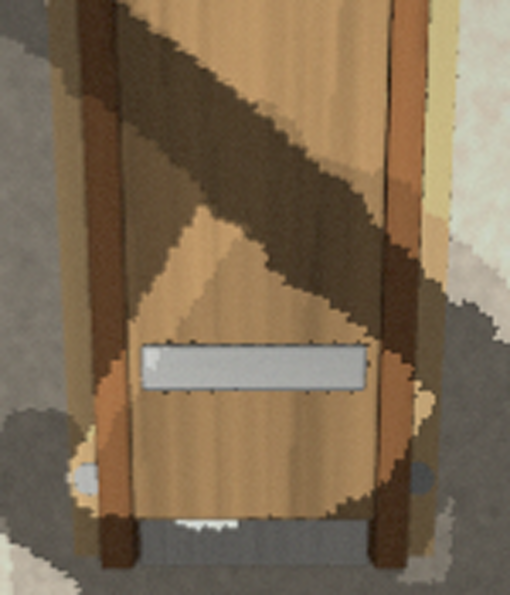

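```bash
python3 - <<'E'
from h import *
n=.573
arm.move_l(at(-.274,n,.12),R,feed=.15)
arm.move_l(at(-.274,n,.056),feed=.08)
arm.sleep(.2)
f0=arm.current_force(); print(f0.round(1))
z=.054
while z>.032:
    arm.move_l(at(-.274,n,z),feed=.03)
    f=arm.current_force()-f0; p=arm.current_ee_pos()
    print(round(z,4),p.round(4),f.round(1))
    if f[2]>24: break
    z-=.002 if z>.043 else .001
print(arm.current_t())
E
```

```text
[1.1 0.9 1. ]
0.054 [ 0.6288 -0.089   0.0539] [-0.1 -0.8 -0.7]
0.052 [ 0.6288 -0.089   0.0518] [-0.1 -1.6 -1.2]
0.05 [ 0.6291 -0.0891  0.0501] [-0.9 -0.9  2.3]
0.048 [ 0.6291 -0.089   0.0481] [ 0.6 -1.2  5.2]
0.046 [ 0.6291 -0.0891  0.0462] [-0.4 -1.4  4.3]
0.044 [ 0.6291 -0.0891  0.0442] [-1.  -1.4  5.8]
0.042 [ 0.6291 -0.089   0.0423] [ 0.2 -1.   7.2]
0.041 [ 0.6291 -0.0891  0.0414] [-0.5 -0.9  7.4]
0.04 [ 0.6291 -0.0891  0.0404] [-1.6 -0.4  8.2]
0.039 [ 0.6292 -0.0891  0.0401] [-3.8 -0.1 17.9]
0.038 [ 0.6292 -0.0891  0.0399] [-8.   1.  31.7]
6.95
```

The plate bottoms out at tip z 0.040 with about 30 N of press. Next I'll slide forward while watching the forces.

```bash
python3 - <<'E'
from h import *
n=.573; d=-.274; f0=np.array([1.1,.9,1.])
while d<-.170:
    d+=.008
    arm.move_l(at(d,n,.0383),feed=.04)
    f=arm.current_force()-f0; p=arm.current_ee_pos()
    print(round(d,3),dn(p),p[2].round(4),"fwd",round(-f@D,1),"lat",round(f@N,1),"z",f[2].round(1))
    if f[2]<14 or -f@D>40 or abs(f@N)>30: print("STOP");break
print(arm.current_t())
cv2.imwrite("pics/side2.png",arm.snapshot("side")[:,:,::-1])
cv2.imwrite("pics/wrist2.png",arm.snapshot("wrist")[:,:,::-1])
E
python3 -c "
import cv2
a=cv2.imread('pics/side2.png');cv2.imwrite('pics/side2c.png',cv2.resize(a[150:335,170:340],None,fx=3.2,fy=3.2))"
```

```text
-0.266 (-0.2673, 0.5744) 0.0401 fwd 4.4 lat -0.8 z 21.7
-0.258 (-0.2596, 0.5747) 0.0402 fwd 6.2 lat -1.0 z 20.3
-0.25 (-0.2516, 0.5747) 0.0402 fwd 7.1 lat -1.3 z 21.3
-0.242 (-0.2436, 0.5748) 0.0402 fwd 8.0 lat -1.2 z 20.0
-0.234 (-0.2356, 0.5748) 0.0402 fwd 7.6 lat -1.8 z 22.1
-0.226 (-0.2276, 0.5748) 0.0402 fwd 7.0 lat -1.0 z 22.2
-0.218 (-0.2196, 0.5748) 0.0402 fwd 7.7 lat -1.7 z 23.7
-0.21 (-0.2116, 0.5748) 0.0402 fwd 7.8 lat -1.9 z 23.7
-0.202 (-0.2036, 0.5748) 0.0402 fwd 7.4 lat -2.3 z 23.0
-0.194 (-0.1956, 0.5748) 0.0402 fwd 8.5 lat -1.2 z 23.7
-0.186 (-0.188, 0.575) 0.0402 fwd 11.6 lat -2.6 z 23.4
-0.178 (-0.1805, 0.575) 0.0402 fwd 16.5 lat -3.3 z 22.7
-0.17 (-0.1725, 0.575) 0.0402 fwd 16.8 lat -3.3 z 21.9
11.5
```

View pics/side2c.png

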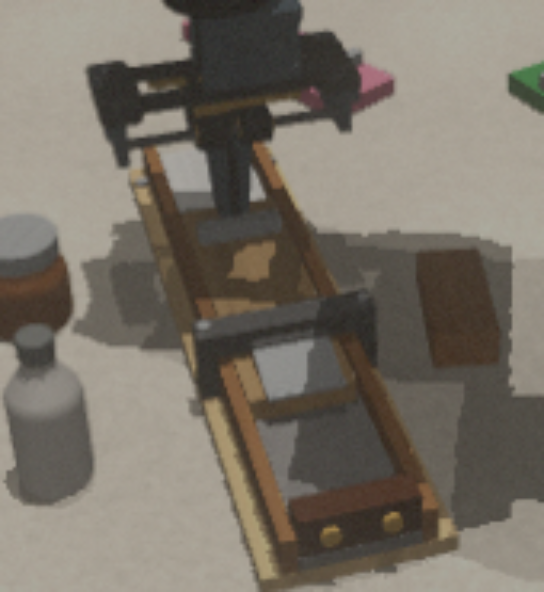

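The sled is under the bar and the leaf. Its front end, at crop (270–355, 400), is just past the leaf tip. I'll continue to the stop.

```bash
python3 - <<'E'
from h import *
n=.573; d=-.17; f0=np.array([1.1,.9,1.])
while d<-.05:
    d+=.008 if d<-.100 else .002
    arm.move_l(at(d,n,.0383),feed=.04)
    f=arm.current_force()-f0; p=arm.current_ee_pos()
    print(round(d,3),dn(p),p[2].round(4),"fwd",round(-f@D,1),"lat",round(f@N,1),"z",f[2].round(1))
    if f[2]<10 or -f@D>34 or abs(f@N)>30: print("STOP");break
print(arm.current_t())
cv2.imwrite("pics/side3.png",arm.snapshot("side")[:,:,::-1])
cv2.imwrite("pics/wrist3.png",arm.snapshot("wrist")[:,:,::-1])
E
python3 -c "
import cv2
a=cv2.imread('pics/side3.png');cv2.imwrite('pics/side3c.png',cv2.resize(a[150:335,170:340],None,fx=3.2,fy=3.2))"
```

```text
-0.162 (-0.1644, 0.575) 0.0402 fwd 15.2 lat -3.0 z 22.2
-0.154 (-0.1563, 0.575) 0.0402 fwd 14.9 lat -2.9 z 22.8
-0.146 (-0.1482, 0.575) 0.0402 fwd 14.6 lat -2.6 z 23.0
-0.138 (-0.1402, 0.575) 0.0402 fwd 14.4 lat -3.1 z 24.7
-0.13 (-0.1322, 0.575) 0.0402 fwd 15.5 lat -3.0 z 24.2
-0.122 (-0.1242, 0.575) 0.0402 fwd 15.2 lat -3.7 z 25.1
-0.114 (-0.1161, 0.5751) 0.0402 fwd 15.2 lat -2.9 z 25.9
-0.106 (-0.1081, 0.575) 0.0402 fwd 16.0 lat -2.7 z 24.4
-0.098 (-0.1001, 0.575) 0.0402 fwd 14.5 lat -2.8 z 25.6
-0.096 (-0.0984, 0.5751) 0.0402 fwd 18.3 lat -3.5 z 25.1
-0.094 (-0.0965, 0.5751) 0.0402 fwd 20.1 lat -4.0 z 25.1
-0.092 (-0.0946, 0.575) 0.0402 fwd 19.8 lat -4.0 z 26.0
-0.09 (-0.0925, 0.5751) 0.0402 fwd 20.3 lat -2.8 z 25.3
-0.088 (-0.0905, 0.575) 0.0402 fwd 20.1 lat -4.1 z 25.2
-0.086 (-0.0885, 0.575) 0.0402 fwd 20.2 lat -2.8 z 24.6
-0.084 (-0.0865, 0.575) 0.0402 fwd 19.3 lat -3.1 z 25.1
-0.082 (-0.0845, 0.5751) 0.0402 fwd 19.5 lat -3.3 z 25.3
-0.08 (-0.0825, 0.5751) 0.0402 fwd 19.6 lat -3.4 z 26.3
-0.078 (-0.0805, 0.5751) 0.0402 fwd 19.5 lat -3.8 z 26.3
-0.076 (-0.0785, 0.5751) 0.0402 fwd 20.6 lat -3.6 z 25.8
-0.074 (-0.0765, 0.5751) 0.0402 fwd 19.3 lat -3.5 z 25.8
-0.072 (-0.0745, 0.5751) 0.0402 fwd 20.9 lat -3.2 z 26.2
-0.07 (-0.0733, 0.5751) 0.0402 fwd 27.9 lat -3.6 z 25.6
-0.068 (-0.0731, 0.5752) 0.0403 fwd 45.9 lat -6.9 z 24.0
STOP
18.5
```

View pics/side3c.png

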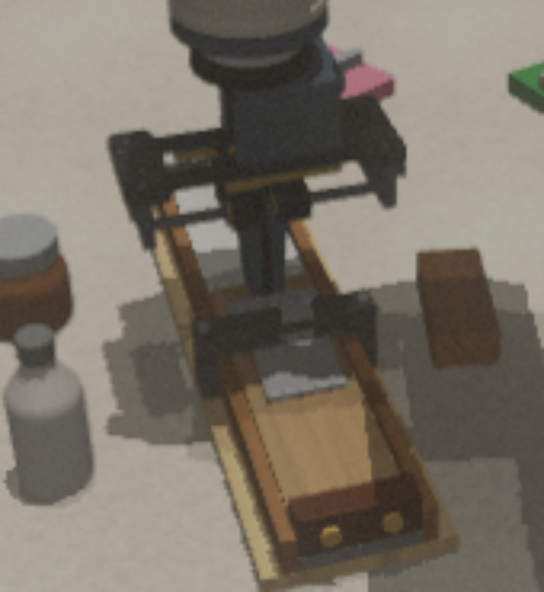

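The sled is at the stop: forward motion stalled at tip d = -0.073 with the force jumping to 46 N. I'll relieve the push, lift and retreat.

```bash
python3 - <<'E'
from h import *
n=.573; f0=np.array([1.1,.9,1.])
for d,z,v in [(-.0715,.0383,.03),(-.0725,.0398,.03),(-.0740,.0408,.03),(-.0760,.046,.03),(-.078,.12,.1),(-.19,.24,.15)]:
    arm.move_l(at(d,n,z),feed=v)
    f=arm.current_force()-f0; p=arm.current_ee_pos()
    print(d,dn(p),p[2].round(4),"fwd",round(-f@D,1),"lat",round(f@N,1),"z",f[2].round(1))
arm.sleep(.3)
c=arm.get_calibration("wrist"); np.save("c4.npy",c,allow_pickle=True)
cv2.imwrite("pics/wrist4.png",arm.snapshot("wrist")[:,:,::-1])
cv2.imwrite("pics/side4.png",arm.snapshot("side")[:,:,::-1])
print(arm.current_t())
a=cv2.imread('pics/side4.png');cv2.imwrite('pics/side4c.png',cv2.resize(a[180:335,180:330],None,fx=3.8,fy=3.8,interpolation=cv2.INTER_CUBIC))
E
```

```text
-0.0715 (-0.0734, 0.5751) 0.0402 fwd 14.0 lat -2.8 z 26.0
-0.0725 (-0.0734, 0.5738) 0.0403 fwd 8.9 lat -1.2 z 9.1
-0.074 (-0.0738, 0.5726) 0.0405 fwd 1.1 lat -2.0 z -1.6
-0.076 (-0.076, 0.5731) 0.0462 fwd 0.4 lat -1.3 z -2.2
-0.078 (-0.0779, 0.5726) 0.1195 fwd 1.1 lat -1.9 z -0.9
-0.19 (-0.1894, 0.5727) 0.2393 fwd 1.3 lat -1.5 z -1.6
22.2333
```

View pics/wrist4.png

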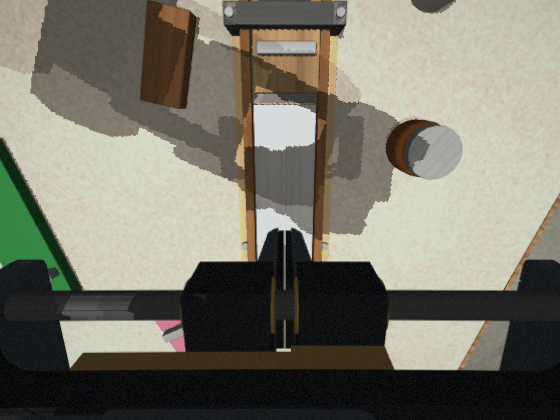

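View pics/side4c.png

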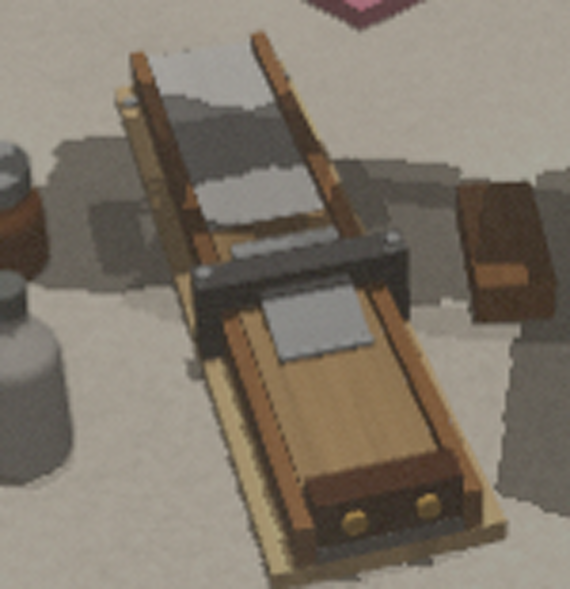

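```bash
python3 - <<'E'
from h import *
c=np.load("c4.npy",allow_pickle=True).item()
im=cv2.imread("pics/wrist4.png"); cv2.imwrite("pics/w4c.png",cv2.resize(im[0:120,215:355],None,fx=4.5,fy=4.5,interpolation=cv2.INTER_CUBIC))
for n,u,v,z in [("cleat",286,54,.054),("bar",286,27,.062),("bar lower",286,36,.044),("rear",286,93,.040),("plate front up",286,103.5,.032),("plate front dn",286,103.5,.022)]:
    print(n,dn(onz(c,(u,v),z)))
for z in (.032,.022): print(z,[dn(onz(c,(u,150),z))[1] for u in (254.5,316)])
E
```

```text
cleat (-0.0557, 0.5741)
bar (-0.0333, 0.574)
bar lower (-0.0376, 0.5741)
rear (-0.0918, 0.5743)
plate front up (-0.1025, 0.5744)
plate front dn (-0.1023, 0.5744)
0.032 [0.5381, 0.6093]
0.022 [0.5372, 0.6102]
```

View pics/w4c.png

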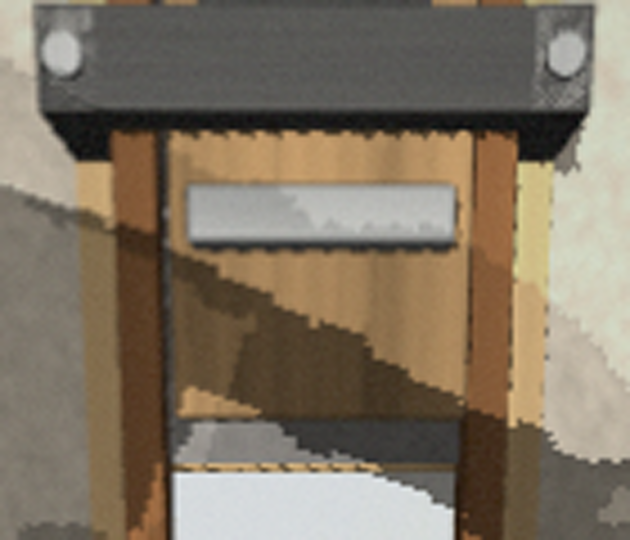

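Both checks agree. The cleat is about 22 mm before the bar (nominal 24), there is a ~10–12 mm gap behind the sled, and the plate's raised front edge can be seen.

```bash
python3 - <<'E'
from rig import arm
print(arm.current_t(),abs(arm.current_dq()).max()); arm.sign_off()
E
```

```text
22.2333 0.10867854913301835
the job is handed in; nothing more can be done
```

I loaded the wooden sled into the jig and handed the job in at 22.2 s of the 51 s allowed. The hand-in gave no verdict, so the result rests on my own checks.

**What I did:** I pressed the ledge with closed fingertips until the plate bottomed out (tip at z 0.040 m, press about 20–32 N). Keeping that press, I slid the sled under the bar and the leaf spring until it met the stop. I then eased off, lifted and moved clear.

**What the last checks showed:**
- **At the stop:** the sled stalled and the push force jumped from 20 to 46 N. The cleat measures about 22 mm before the bar, against 24 nominal, which is within camera accuracy.
- **Sled and leaf:** in the last side view the sled lies flat, with the leaf spring on top of it.
- **Infeed plate:** the last wrist view shows the plate's front edge standing up behind the sled, with a gap of about 10–11 mm against 12 nominal.
- **Bystanders:** the glue bottle, screw jar and offcut look unmoved in the pictures; I did not measure them.
- **Robot:** it was clear of everything, with only 1–2 N of sensor offset left.

**What disagreed:** an early side-camera estimate put the jig about 8 mm further along the feed than the wrist camera did. I used the wrist values, and a second wrist view repeated the sled's position.

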